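# Load the inverted microscope and slide its stage to the mark

## Robot

A 6-joint arm with a two-finger parallel gripper is mounted at the origin on the work surface. World frame = base frame: x ahead of the robot, y to its left, z up, the work surface at z = 0. Lengths are in m, angles in degrees, forces in N, time in s.
With the tool pointing down it reaches from about 0.4 to 0.825 m from the base axis. Payload 7 kg.
Tool frame: the origin (TCP) lies on the front face of the gripper's body, between the roots of the fingers; the fingertips stand 66 mm ahead of it and the grasp point (between the pads) lies 47 mm ahead of it (ctrl.grasp_offset is the z of the grasp point in the tool frame, in m); z points along the fingers, y is the direction in which the jaws open and shut (so a half turn about z gives the same grasp; the last joint's range is limited). The gripper opens to 88 mm and grips with 3 to 60 N. Pads are 19 mm wide; open, the fingers measure 130 mm over their backs; the gripper's body (78 mm by 193 mm) begins 47 mm behind the grasp point.
Start: joints at [85.434, 20.546, 0.682, 0, -70.136, -16.507], TCP at [0.243, 0.63, 0.292] pointing down, gripper open.
Joint ranges: [-176.03, 176.03], [-82.01, 121.73], [-58.28, 71.71], [-173.87, 95.51], [-174.79, -0.11], [-173.66, 173.66]. Speed limits (degrees/s): [136.94, 136.94, 172.46, 180, 180, 180].

## Interface

Orientations are given as [roll, pitch, yaw] about the fixed x, y, z axes, in that order (R = Rz(yaw) Ry(pitch) Rx(roll)).
In Python, from plant import ctrl gives the robot as it stands.
- The arm moves only by the shell command python3 -m creep 'ROWS'. ROWS is JSON, a list of rows, each a list of 7 numbers: the turn, a rotation vector about the tool's x, y, z in rad, then the shift along the tool's x, y, z in m, then the opening, from 0 (shut) to 1 (fully open). In form: [[wx, wy, wz, dx, dy, dz, grip], ...]. A call has 1 to 12 rows; each row is the pose to reach, as a shift and turn from the pose commanded when the call began, along the tool's axes at that moment; what a row does not reach only later rows make up. A row lasts 1/12 s, in which the tool goes at most 41.7 mm and 7.16 degrees, less where a joint would pass 70% of its speed; a pose out of reach is approached as far as the arm can. A call with a gripper value outside its range is refused whole. The fingers move at their own pace and stop on an object; the grip force is fixed at half the most. Time passes only in rows, so rows that repeat a pose let the fingers close. It gives the time, the measured TCP pose, the force and the opening at its end, in the units of the state.
- ctrl.get_obs(): the state, without advancing time (a new reading comes with each control period).
- ctrl.snapshot(name): name is "scene" or "top" or "wrist"; returns the picture (400x640x3 uint8, blue, green, red); there is no depth.
- ctrl.camera_model(name): a dict with "K" (3x3 intrinsics, pixels), "rvec" (rotation vector, rad) and "tvec" (3), from world to camera coordinates, as OpenCV has them. Camera axes: x right, y down, z forward; pixel columns grow to the right and rows downward; lengths in m; the calibration is good to about 2 mm. A picture is of the moment at which its call begins: read the wrist's pose just before it. camera_model takes no time and is no camera call; for the wrist camera it gives the pose at the moment of the call.
- ctrl.close_job(): hands the job in, once; it reports no verdict.
The state is a dict: "clock": time; "joint_pos": joint angles; "qvel": joint speeds; "tau": joint torques, N m; "tool_pos": TCP position; "orientation": TCP orientation; "force": force on the tool from outside, world axes, zero at the start; "moment": the same for the moment, N m; "opening": finger opening in m.
Only numpy, scipy, OpenCV 4.12 (cv2) and the standard library are available. Lean on these libraries where they do the work, as an engineer would, in place of code of your own. Each camera call takes 0.05 s, during which the arm holds its last target.

## Task

Lay the specimen holder, the aluminium plate with the raised grip rib, flat in the pocket of the microscope's sliding carriage, then swing the clip arm fully over it to secure it. Only then slide the carriage along by its knob until its pointer lines up with the pointed marker set on the scale. Do not shift the marker or the other things on the bench.

Things in the scene. Friction and masses are not known exactly. Their poses are not given: they have to be found in the camera images.
- holder: Specimen holder, loose: aluminium plate 60 (its x) x 120 (its y) x 10 mm, with an upright rib on top along its y: 12 mm thick (x), 60 mm long (y), 26 mm tall, centred. About 0.25 kg. Origin: centre of its underside, z up. Lies on the bench beside the microscope, left or right, any yaw; turned half round about z it is the same.
- scope: Inverted microscope, fixed to the bench: white housing 200 x 420 x 60 mm under a black deck 230 (x) x 470 (y) mm whose top is 74 mm above the bench. Origin: centre of the underside; its y is the slide direction, its -x side (with the scale) faces the robot. Nothing stands above the deck but the carriage and the marker.
- carriage (a joint): Position of the sliding carriage along the microscope's +y, 0 to 0.22 m; starts near 0. Dry friction about 4 N, stays where it is left. Carriage: dark steel plate 130 (x) x 215 (y) mm, 12 mm thick, upper face 88 mm above the bench.
- pocket (a point): Centre of the pocket floor on the carriage, 88 mm above the bench; axes as the microscope's. The pocket is 70 (x) x 130 (y) mm inside, framed by aluminium rims 8 mm wide and 6 mm tall: the holder lies in it with its long side along y, with 5 mm play all round.
- knob (a point): Top centre of the carriage's round black upright knob: 28 mm diameter, the grip 34 mm tall on a thinner 12 mm neck, top 134 mm above the bench. It lies 108 mm to -y of the pocket centre, on the carriage.
- pointer (a point): Tip of the carriage's steel pointer, on its -x side, level with the pocket centre in y; axes as the microscope's.
- marker_tip (a point): Tip of the marker: an aluminium rider 26 mm wide (y) astride the deck's -x edge by the scale, with a steel point facing the carriage; top 88 mm above the bench, screw head to 96 mm. Axes as the microscope's. The pointer lines up when pointer and marker tip have the same y in the microscope's frame; the two points then face each other 3 mm apart. The rider is stiff (15 N).
- marker (a joint): Position of the marker along the microscope's +y, m: equal to the carriage's joint value at which the pointer lines up, 0.10 to 0.20.
- clip (a joint): Angle of the clip arm on the carriage: 0 points to the microscope's +y (open), 1.57 (its end stop) points to -x, lying across the holder's +y end. It turns anticlockwise seen from above as it grows; starts between 0 and 0.3. Friction 0.06 N m, stays where left.
- clip_hinge (a point): Clip arm's vertical hinge axis, at the arm's underside, 101 mm above the bench; it lies 56 mm to +x and 45 mm to +y of the pocket centre. This point turns with the arm: the arm points along its y.
- clip_post (a point): Top centre of the black post at the clip arm's free end: 12 mm diameter, standing 32 mm above the 4 mm steel arm (14 mm wide) and its 20 mm foot disc, top 137 mm above the bench, 85 mm from the hinge axis. The swinging arm passes 3 mm above a holder lying flat.
- cover: Bystander, loose: flat aluminium plate 60 x 120 x 10 mm without a rib, on the bench on the other side of the microscope.
- sample_box: Bystander: grey box with a white lid, 69 x 99 x 44 mm.
- objective: Bystander: steel microscope objective standing on end, 34 mm diameter, 58 mm tall.
- dish: Bystander: flat clear dish, 72 mm diameter, 18 mm tall.
- blower: Bystander: black rubber bulb blower standing upright, 56 mm diameter, 115 mm tall.
- oil: Bystander: closed amber bottle, 44 mm diameter, 100 mm tall.
- brush: Bystander: brush lying beyond the microscope, 160 mm long.
Not all that is in view belongs to the job. Leave any yellow look-alike of the holder alone.

How it is judged:
By the outcome, as a careful person would: the job done as asked, in the order asked, and still so for the second after the job is handed in, with the robot touching nothing.
It also fails if it takes over 69 s, if anything falls off the work surface, if the arm or the gripper's body presses on something with over 40 N, if the wrist force passes 120 N, or if a joint passes its speed limit or range.

## Working session

There is one attempt and no reset: what is moved stays moved. The work goes in short steps, Python scripts to look and compute and a shell command to move; the robot and the scene stay as the last step left them, time stands still between calls to the robot, and variables do not carry over. Pictures are saved under pics/ and viewed, and the job is handed in when it is done.

```bash
ls; mkdir -p pics; cat > h.py <<'E'
import numpy as np,cv2
from plant import ctrl
from scipy.spatial.transform import Rotation as R
def cam(n):
    m=ctrl.camera_model(n);K=np.array(m["K"]);Rm=cv2.Rodrigues(np.array(m["rvec"],float))[0];t=np.array(m["tvec"],float).ravel();return K,Rm,t
def px2w(c,p,z):
    K,Rm,t=c;o=-Rm.T@t;out=[]
    for u in np.atleast_2d(p):
        d=Rm.T@np.linalg.solve(K,[u[0],u[1],1]);out.append(o+d*(z-o[2])/d[2])
    return np.array(out)
def w2px(c,P):
    K,Rm,t=c;q=(Rm@np.atleast_2d(P).T).T+t;q=q@K.T;return q[:,:2]/q[:,2:]
def tool():
    o=ctrl.get_obs();return np.array(o["tool_pos"]),R.from_euler('xyz',o["orientation"],degrees=True)
E
python3 - <<'E'
from h import *
for n in("scene","top","wrist"):
    c=cam(n);cv2.imwrite(f"pics/{n}0.png",ctrl.snapshot(n));print(n,-c[1].T@c[2],c[0].tolist())
o=ctrl.get_obs();print(o)
E
```

```text
pics
scene [1.56975241 0.14823577 1.08573724] [[496.91213957787687, 0.0, 313.23427151432537], [0.0, 496.91213957787687, 194.6918495183514], [0.0, 0.0, 1.0]]
top [0.38165683 0.04669682 1.23659601] [[369.7499705845098, 0.0, 323.51795417301327], [0.0, 369.7499705845098, 198.07338936235743], [0.0, 0.0, 1.0]]
wrist [0.30666805 0.60475122 0.3831996 ] [[307.10005588818433, 0.0, 322.66102582429744], [0.0, 307.10005588818433, 195.76841138733963], [0.0, 0.0, 1.0]]
{'clock': 0.15, 'joint_pos': array([ 8.54332900e+01,  2.05836263e+01,  6.46161236e-01, -1.23460442e-02,
       -7.01347441e+01, -1.65069864e+01]), 'qvel': array([ 0.00634308, -0.2427316 ,  0.102177  ,  0.07654008, -0.01721749,
        0.06357424]), 'tau': array([-2.17503162e-03, -5.83273816e+01,  2.93290132e+01,  7.00124592e+00,
        8.82729742e-03, -1.16840347e-04]), 'tool_pos': array([0.24263507, 0.62959366, 0.29142932]), 'orientation': array([ 1.79927469e+02, -9.38933244e-03, -2.10778931e+01]), 'force': array([ 0.07350552, -0.25601103,  0.67586374]), 'moment': array([-0.04206577, -0.03588621,  0.01571882]), 'opening': 0.0877799214061375}
```

View pics/top0.png

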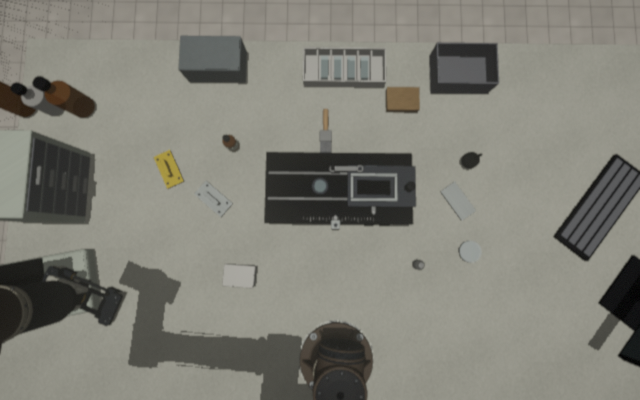

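View pics/scene0.png

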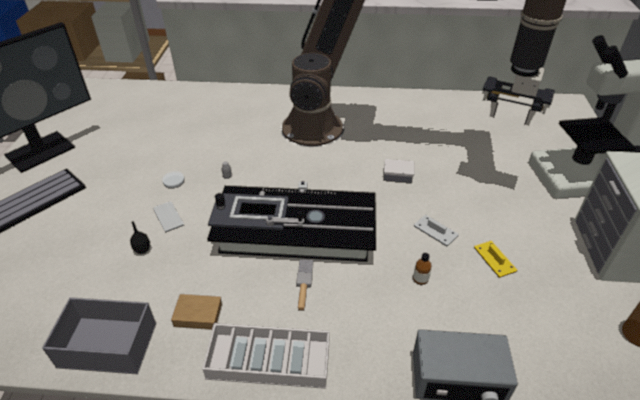

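View pics/wrist0.png

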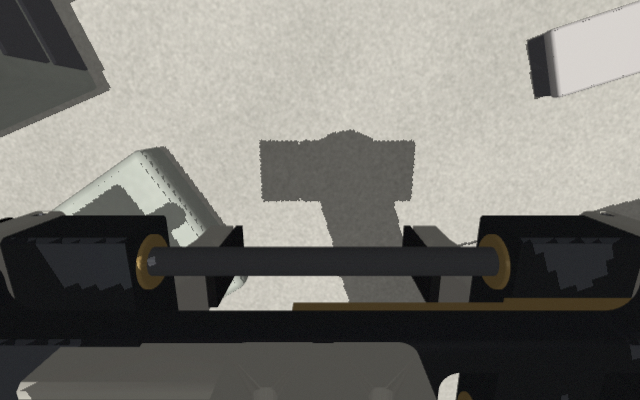

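The top view shows the holder at about (215,198), the yellow look-alike at (168,169) and the scope around (339,188). The marker is at (336,223) and the knob at (409,187). I'll zoom in for measurement.

```bash
python3 - <<'E'
from h import *
im=cv2.imread("pics/top0.png")
cv2.imwrite("pics/z1.png",cv2.resize(im[140:240,255:425],None,fx=4.6,fy=4.6,interpolation=cv2.INTER_CUBIC))
cv2.imwrite("pics/z2.png",cv2.resize(im[170:225,185:245],None,fx=10,fy=10,interpolation=cv2.INTER_CUBIC))
c=cam("top")
# deck corners (z=.074)
g=cv2.cvtColor(im,cv2.COLOR_BGR2GRAY)
m=(g<75).astype(np.uint8);m[:, :255]=0;m[:,425:]=0;m[:145]=0;m[235:]=0
m=cv2.morphologyEx(m,cv2.MORPH_CLOSE,np.ones((9,9)))
cs,_=cv2.findContours(m,0,2);k=max(cs,key=cv2.contourArea);print(cv2.minAreaRect(k))
print(px2w(c,cv2.boxPoints(cv2.minAreaRect(k)),.074))
# holder
cr=im.copy();gg=g.astype(int)
print(px2w(c,[[215,198]],.01), cv2.cvtColor(im,cv2.COLOR_BGR2HSV)[190:206,205:225:2].tolist()[0][:4], im[180,195],im[198,215])
E
```

```text
((339.880859375, 188.32420349121094), (149.0163116455078, 72.0891342163086), 1.4144232273101807)
[[ 0.43114683  0.22935982  0.074     ]
 [ 0.66206166  0.23030763  0.074     ]
 [ 0.65570883 -0.24768559  0.074     ]
 [ 0.42493069 -0.23838498  0.074     ]]
[[0.51364733 0.40679241 0.01      ]] [[45, 10, 149], [45, 10, 148], [48, 8, 152], [48, 8, 153]] [140 150 151] [121 126 124]
```

View pics/z1.png

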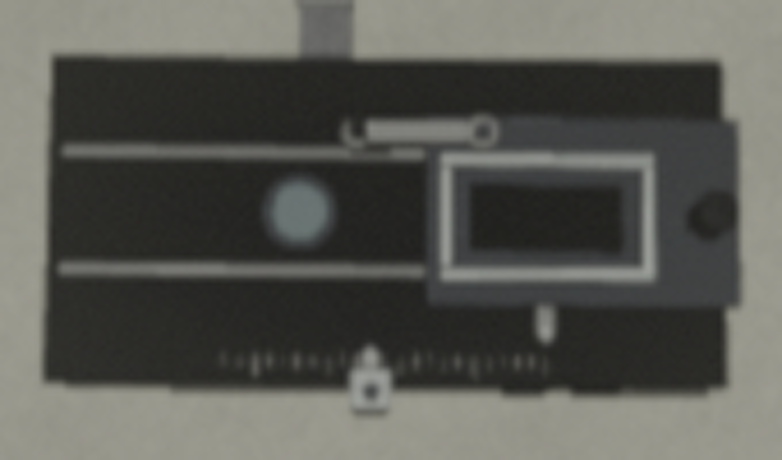

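View pics/z2.png

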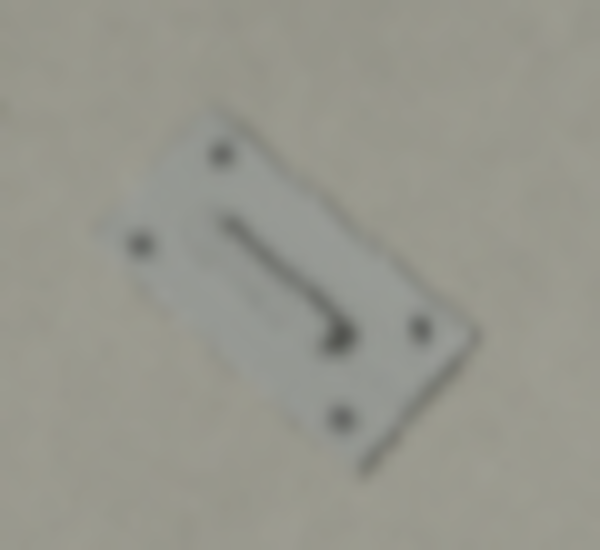

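```bash
cat >> h.py <<'E'
def rows(pos,yaw,n=1):
    p,r=tool();t=R.from_euler('xyz',[180,0,yaw],degrees=True)
    # half-turn equivalence handled by caller
    d=r.inv();w=(d*t).as_rotvec();s=d.apply(np.array(pos)-p)
    print("w",np.round(w,4),"d",np.round(s,4),"dist",round(float(np.linalg.norm(s)),3),"deg",round(float(np.degrees(np.linalg.norm(w))),1))
def un(u,f,x0,y0): 
    u=np.atleast_2d(u).astype(float);return (u+.5)/f-.5+[x0,y0]
E
python3 - <<'E'
from h import *
c=cam("top")
H=px2w(c,un([[220,155],[140,245],[420,328],[342,418]],10,185,170),.01);print("holder",H,H.mean(0))
d=(H[0]+H[1]-H[2]-H[3])[:2];print("y-axis ang",np.degrees(np.arctan2(d[1],d[0])))
Z=lambda u,z:px2w(c,un(u,4.6,255,140),z)
D=Z([[52,57],[45,382],[720,62],[726,392]],.074);print("deck",D,D.mean(0))
print("rim",Z([[441,153],[441,282],[656,153],[654,283]],.094).mean(0), "hinge",Z([[484,131]],.105),"post",Z([[352,131]],.137),"knob",Z([[712,212]],.134),"ptr",Z([[545,343]],.088),"mk",Z([[370,347]],.088))
p,r=tool();C=cam("wrist");print("cam in tool",r.inv().apply(-C[1].T@C[2]-p),"fwd",r.inv().apply(C[1][2]),"right",r.inv().apply(C[1][0]))
E
```

```text
holder [[0.55692272 0.43695644 0.01      ]
 [0.52627633 0.46224295 0.01      ]
 [0.49951872 0.36771761 0.01      ]
 [0.46919098 0.39240347 0.01      ]] [0.51297719 0.41483012 0.01      ]
y-axis ang 50.53876734975738
deck [[ 0.65698088  0.23135675  0.074     ]
 [ 0.43072421  0.22970669  0.074     ]
 [ 0.65896397 -0.23449389  0.074     ]
 [ 0.42918976 -0.23517813  0.074     ]] [ 0.54396471 -0.00215214  0.074     ]
rim [ 0.54520609 -0.11131417  0.094     ] hinge [[ 0.60211631 -0.06674525  0.105     ]] post [[0.59486171 0.02312406 0.137     ]] knob [[ 0.54435206 -0.21324914  0.134     ]] ptr [[ 0.46031708 -0.10978283  0.088     ]] mk [[0.4562564  0.00857326 0.088     ]]
cam in tool [ 0.06870036  0.00023145 -0.09188067] fwd [-2.49932647e-01 -6.23532351e-04  9.68263024e-01] right [-1.68638363e-04  9.99999806e-01  6.00440152e-04]
```

```bash
python3 - <<'E'
from h import *
rows([.551,.461,.25],-129.5)
E
```

```text
w [ 7.0000e-04 -1.3000e-03  1.8923e+00] d [0.3484 0.0464 0.0415] dist 0.354 deg 108.4
```

```bash
python3 -m creep '[[0,0,0.6,0.12,0.016,0.014,1],[0,0,0.6,0.12,0.016,0.014,1],[0,0,0.6,0.12,0.016,0.014,1],[0,0,0.6,0.12,0.016,0.014,1],[0,0,0.6,0.12,0.016,0.014,1],[0,0,1.2,0.24,0.032,0.028,1],[0,0,1.2,0.24,0.032,0.028,1],[0,0,1.2,0.24,0.032,0.028,1],[0,0,1.2,0.24,0.032,0.028,1],[0,0,1.2,0.24,0.032,0.028,1]]'
python3 - <<'E'
from h import *
rows([.551,.461,.25],-129.5);print(ctrl.get_obs()["joint_pos"])
E
```

```text
clock: 0.98
tool_pos: [0.4571, 0.5118, 0.263]
orientation: [180.0, -0.1, -90.4]
force: [-0.1, 0.8, 0.5]
opening: 0.0879
w [ 3.000e-04 -1.900e-03  6.823e-01] d [ 0.0501 -0.0943  0.013 ] dist 0.108 deg 39.1
[ 6.44589213e+01  2.26452748e+01 -8.98507035e-03 -4.86255028e-03
 -6.74534604e+01 -6.48643245e+01]
```

```bash
python3 -m creep '[[0,0,0.12,0.01,-0.016,0.002,1],[0,0,0.24,0.02,-0.032,0.004,1],[0,0,0.36,0.03,-0.048,0.006,1],[0,0,0.48,0.04,-0.064,0.009,1],[0,0,0.6,0.045,-0.08,0.011,1],[0,0,0.682,0.05,-0.094,0.013,1],[0,0,0.682,0.05,-0.094,0.013,1],[0,0,0.682,0.05,-0.094,0.013,1],[0,0,0.682,0.05,-0.094,0.013,1]]'
python3 - <<'E'
from h import *
c=cam("wrist");np.save("w1.npy",np.hstack([c[0].ravel(),c[1].ravel(),c[2]]));cv2.imwrite("pics/w1.png",ctrl.snapshot("wrist"))
E
```

```text
clock: 1.73
tool_pos: [0.549, 0.4639, 0.2508]
orientation: [180.0, -0.0, -128.8]
force: [-0.4, 0.7, 0.0]
opening: 0.0876
```

View pics/w1.png

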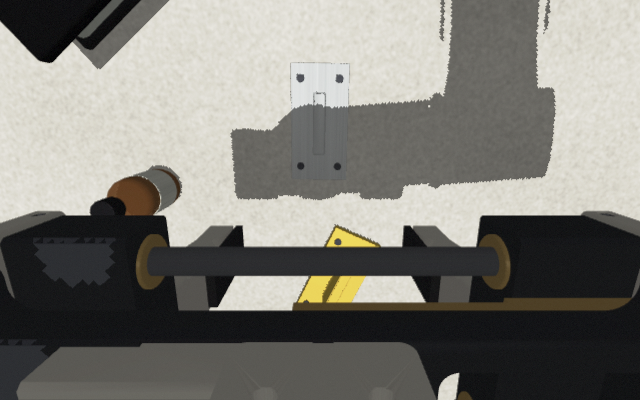

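```bash
python3 - <<'E'
from h import *
im=cv2.imread("pics/w1.png");g=cv2.cvtColor(im,6)
a=np.load("w1.npy");c=(a[:9].reshape(3,3),a[9:18].reshape(3,3),a[18:])
P=[]
for u,v in[(300,78),(340,78),(301,166),(337,167)]:
    w=g[v-7:v+8,u-7:u+8].astype(float);k=np.clip(np.median(w)-25-w,0,None);yy,xx=np.mgrid[v-7:v+8,u-7:u+8]
    P.append([(k*xx).sum()/k.sum(),(k*yy).sum()/k.sum()])
print(P);H=px2w(c,P,.01);print(H,H.mean(0))
d=(H[2]+H[3]-H[0]-H[1])[:2];print(np.degrees(np.arctan2(d[1],d[0])))
d=(H[1]-H[0]+H[3]-H[2])[:2];print(np.degrees(np.arctan2(d[1],d[0])))
# rib top corners
print("rib",px2w(c,[[314,93],[326,93]],.036),px2w(c,[[314,154],[325,154]],.01))
p,r=tool()
B=px2w(c,[[165,188],[178,178]],.0);print("bottle base",B)
# bottle in top view
t=cam("top");T=px2w(t,[[227,136]],.1);print(T,px2w(t,[[233,149]],0))
print(w2px(c,[[*T[0][:2],.1],[*T[0][:2],0]]))
print(tool()[0])
E
```

```text
[[np.float64(299.9163130198608), np.float64(77.49855712103208)], [np.float64(339.1), np.float64(78.25536626916525)], [np.float64(300.26496350364965), np.float64(165.52335766423357)], [np.float64(336.97301239970824), np.float64(166.08460977388768)]]
[[0.50254479 0.36659825 0.01      ]
 [0.47192048 0.39217027 0.01      ]
 [0.56012385 0.43609217 0.01      ]
 [0.52929404 0.46169236 0.01      ]] [0.51597079 0.41413826 0.01      ]
50.412584792804765
140.21619761967963
rib [[0.50146064 0.38905928 0.036     ]
 [0.49258342 0.3962026  0.036     ]] [[0.54050991 0.43576875 0.01      ]
 [0.53124478 0.44322417 0.01      ]]
bottle base [[0.69899222 0.35963206 0.        ]
 [0.67901515 0.36074723 0.        ]]
[[0.70075645 0.35116684 0.1       ]] [[0.68361231 0.35567634 0.        ]]
[[ 95.84295544 208.87436706]
 [158.52493291 183.31107767]]
[0.54881041 0.46419192 0.25110432]
```

```bash
python3 - <<'E'
from h import *
rows([.5158,.4142,.079],-129.65)
E
```

```text
w [ 0.0001 -0.0002  0.0149] d [ 0.0596 -0.0056  0.1721] dist 0.182 deg 0.9
```

```bash
python3 -m creep '[[0,0,0.015,0.03,-0.003,0.02,1],[0,0,0.015,0.059,-0.0056,0.04,1],[0,0,0.015,0.0596,-0.0056,0.07,1],[0,0,0.015,0.0596,-0.0056,0.1,1],[0,0,0.015,0.0596,-0.0056,0.13,1],[0,0,0.015,0.0596,-0.0056,0.13,1],[0,0,0.015,0.0596,-0.0056,0.13,1]]'
python3 - <<'E'
from h import *
rows([.5158,.4142,.079],-129.65)
E
```

```text
clock: 2.37
tool_pos: [0.5154, 0.4139, 0.1205]
orientation: [-180.0, -0.2, -129.7]
force: [0.2, -0.2, 0.6]
opening: 0.0875
w [-0.0005 -0.0031 -0.0002] d [-0.0007 -0.0001  0.0415] dist 0.041 deg 0.2
```

```bash
python3 -m creep '[[0,0,0,0,0,0.02,1],[0,0,0,0,0,0.035,1],[0,0,0,0,0,0.041,1],[0,0,0,0,0,0.041,1],[0,0,0,0,0,0.041,0.5],[0,0,0,0,0,0.041,0],[0,0,0,0,0,0.041,0],[0,0,0,0,0,0.041,0],[0,0,0,0,0,0.041,0],[0,0,0,0,0,0.041,0],[0,0,0,0,0,0.041,0],[0,0,0,0,0,0.041,0]]'
```

```text
clock: 3.37
tool_pos: [0.5162, 0.414, 0.0802]
orientation: [180.0, -0.0, -129.8]
force: [0.0, 0.1, 0.1]
opening: 0.0401
```

```bash
python3 -m creep '[[0,0,0,0,0,0,0],[0,0,0,0,0,0,0],[0,0,0,0,0,0,0],[0,0,0,0,0,0,0],[0,0,0,0,0,0,0],[0,0,0,0,0,0,0],[0,0,0,0,0,0,0],[0,0,0,0,0,0,0]]'
```

```text
clock: 4.03
tool_pos: [0.5162, 0.4141, 0.0801]
orientation: [180.0, -0.0, -129.8]
force: [-0.2, 1.1, -1.1]
opening: 0.0119
```

```bash
python3 -m creep '[[0,0,0,0,0,-0.01,0],[0,0,0,0,0,-0.03,0],[0,0,0,0,0,-0.06,0],[0,0,0,0,0,-0.1,0],[0,0,0,0,0,-0.14,0],[0,0,0,0,0,-0.18,0],[0,0,0,0,0,-0.2,0],[0,0,0,0,0,-0.2,0],[0,0,0,0,0,-0.2,0]]'
python3 - <<'E'
from h import *
rows([.545,.10,.29],-90)
E
```

```text
clock: 4.78
tool_pos: [0.5163, 0.4141, 0.2822]
orientation: [180.0, 0.2, -129.8]
force: [-0.5, 0.4, -3.0]
opening: 0.0119
w [-5.000e-04  3.200e-03 -6.942e-01] d [ 0.223  -0.2231 -0.0086] dist 0.316 deg 39.8
```

```bash
python3 -m creep '[[0,0,-0.08,0.02,-0.02,-0.002,0],[0,0,-0.16,0.045,-0.045,-0.004,0],[0,0,-0.24,0.07,-0.07,-0.008,0],[0,0,-0.32,0.095,-0.095,-0.008,0],[0,0,-0.4,0.12,-0.12,-0.008,0],[0,0,-0.48,0.145,-0.145,-0.008,0],[0,0,-0.56,0.17,-0.17,-0.008,0],[0,0,-0.64,0.195,-0.195,-0.008,0],[0,0,-0.69,0.215,-0.215,-0.008,0],[0,0,-0.694,0.223,-0.223,-0.008,0],[0,0,-0.694,0.223,-0.223,-0.008,0],[0,0,-0.694,0.223,-0.223,-0.008,0]]'
python3 - <<'E'
from h import *
p,r=tool();c=cam("wrist");np.save("w2.npy",np.hstack([c[0].ravel(),c[1].ravel(),c[2]]));cv2.imwrite("pics/w2.png",ctrl.snapshot("wrist"));cv2.imwrite("pics/t2.png",ctrl.snapshot("top"));print(p,r.as_euler('xyz',degrees=True))
E
```

```text
clock: 5.78
tool_pos: [0.5446, 0.0994, 0.287]
orientation: [179.9, -0.0, -90.1]
force: [0.2, 0.3, -1.7]
opening: 0.012
[0.54456454 0.09941782 0.28704832] [ 1.79890043e+02 -3.67153226e-02 -9.01470918e+01]
```

View pics/w2.png

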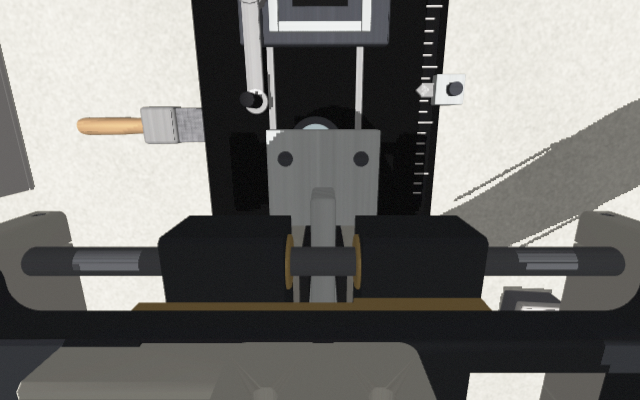

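```bash
python3 -m creep '[[0,0,0,0.02,0,0,0],[0,0,0,0.05,0,0,0],[0,0,0,0.08,0,0,0],[0,0,0,0.105,0,0,0],[0,0,0,0.11,0,0,0],[0,0,0,0.11,0,0,0],[0,0,0,0.11,0,0,0]]'
python3 - <<'E'
from h import *
p,r=tool();c=cam("wrist");np.save("w3.npy",np.hstack([c[0].ravel(),c[1].ravel(),c[2]]));im=ctrl.snapshot("wrist");cv2.imwrite("pics/w3.png",im);print(p,r.as_euler('xyz',degrees=True))
cv2.imwrite("pics/w3z.png",cv2.resize(im[0:200,180:460],None,fx=2.8,fy=2.8,interpolation=cv2.INTER_CUBIC))
E
```

```text
clock: 6.47
tool_pos: [0.5451, -0.0092, 0.2879]
orientation: [180.0, 0.0, -90.0]
force: [-0.0, 0.6, -2.2]
opening: 0.012
[ 0.54514601 -0.00917838  0.28789592] [ 1.79984714e+02  5.97471486e-03 -9.00013681e+01]
```

View pics/w3z.png

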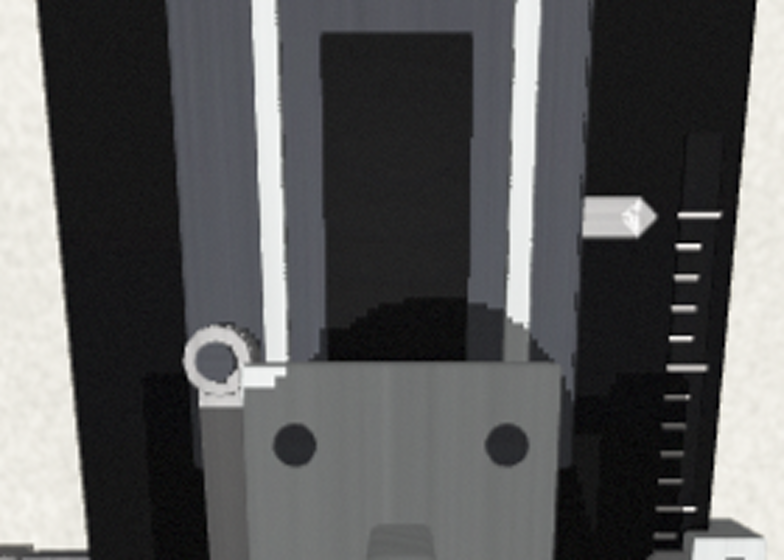

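```bash
python3 - <<'E'
from h import *
L=lambda n:(lambda a:(a[:9].reshape(3,3),a[9:18].reshape(3,3),a[18:]))(np.load(n))
c=L("w3.npy");im=cv2.imread("pics/w3.png");g=cv2.cvtColor(im,6)
li=[];ri=[];lo=[];ro=[]
for v in range(5,105,4):
    row=g[v].astype(int);w=np.where(row>170)[0]
    a=w[(w>262)&(w<290)];b=w[(w>355)&(w<378)]
    if len(a)and len(b): lo.append((a[0]-.5,v));li.append((a[-1]+.5,v));ri.append((b[0]-.5,v));ro.append((b[-1]+.5,v))
for nm,q in(("lo",lo),("li",li),("ri",ri),("ro",ro)):
    W=px2w(c,q,.094);f=np.polyfit(W[:,1],W[:,0],1);print(nm,"x at y=-.11",np.polyval(f,-.11),"yaw",-np.degrees(np.arctan(f[0])))
Z=lambda u,z:px2w(c,un(u,2.8,180,0),z)
print("ptr",Z([[657,217]],.088),"base",Z([[585,217]],.088)); print("hinge",Z([[216,360]],.105))
print("slot top edge", Z([[321,32],[473,32]],.088))
print("deck",Z([[38,0],[90,555]],.074),Z([[755,0],[708,555]],.074))
c2=L("w2.npy");print("mk tip",px2w(c2,[[417,90]],.088),"post top",px2w(c2,[[247,99]],.137),"rim+y",px2w(c2,[[265,30],[370,30]],.094),px2w(c2,[[266,27]],.094))
# held holder holes, underside z
z=tool()[0][2]-.0802+.010
print("holes",Z([[294,445],[507,445]],z))
E
```

```text
lo x at y=-.11 0.590582702695716 yaw 0.13968865926273966
li x at y=-.11 0.583483377629896 yaw 0.02612438294426704
ri x at y=-.11 0.5126477990500421 yaw 0.05158756199412477
ro x at y=-.11 0.5058264067075325 yaw -0.27109309506042933
ptr [[ 0.46494171 -0.1107127   0.088     ]] base [[ 0.48787986 -0.11071867  0.088     ]]
hinge [[ 0.60428928 -0.06684713  0.105     ]]
slot top edge [[ 0.57076172 -0.16342493  0.088     ]
 [ 0.52466692 -0.16341105  0.088     ]]
deck [[ 0.66091232 -0.17661285  0.074     ]
 [ 0.66095058  0.00442498  0.074     ]] [[ 0.43492953 -0.17654331  0.074     ]
 [ 0.43354311  0.00446463  0.074     ]]
mk tip [[0.46077311 0.00881877 0.088     ]] post top [[0.6025933  0.01874196 0.137     ]] rim+y [[ 0.59394515 -0.03891244  0.094     ]
 [ 0.5056336  -0.03869924  0.094     ]] [[ 0.59299292 -0.04119181  0.094     ]]
holes [[ 0.56676323 -0.05534398  0.21775072]
 [ 0.52656931 -0.05533577  0.21775072]]
```

```bash
python3 - <<'E'
import cv2
im=cv2.imread("pics/w2.png")
cv2.imwrite("pics/w2z.png",cv2.resize(im[0:130,220:480],None,fx=3,fy=3,interpolation=cv2.INTER_CUBIC))
E
```

```text
(no output)
```

View pics/w2z.png

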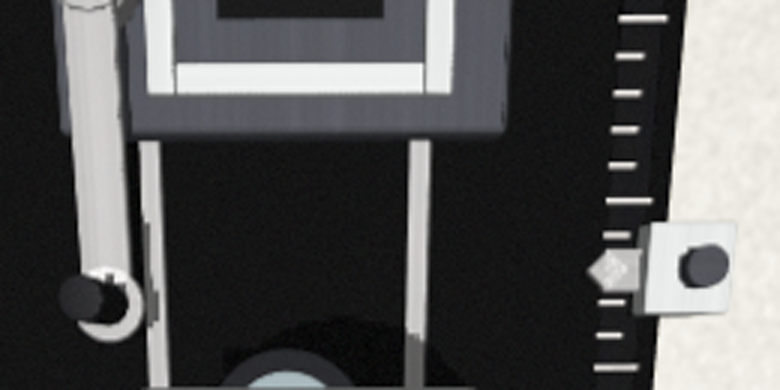

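```bash
python3 - <<'E'
from h import *
rows([.5463,-.110,.205],-90)
E
```

```text
w [0.0002 0.0002 0.0006] d [ 0.1011 -0.0011  0.0829] dist 0.131 deg 0.0
```

```bash
python3 -m creep '[[0,0,0,0.02,0,0.0,0],[0,0,0,0.05,-0.001,0.01,0],[0,0,0,0.08,-0.001,0.03,0],[0,0,0,0.101,-0.001,0.05,0],[0,0,0,0.101,-0.001,0.07,0],[0,0,0,0.101,-0.001,0.083,0],[0,0,0,0.101,-0.001,0.083,0],[0,0,0,0.101,-0.001,0.083,0]]'
python3 - <<'E'
from h import *
p,r=tool();c=cam("wrist");np.save("w4.npy",np.hstack([c[0].ravel(),c[1].ravel(),c[2]]));im=ctrl.snapshot("wrist");cv2.imwrite("pics/w4.png",im);print(p,r.as_euler('xyz',degrees=True))
cv2.imwrite("pics/s4.png",cv2.resize(ctrl.snapshot("scene")[150:270,190:390],None,fx=4,fy=4,interpolation=cv2.INTER_CUBIC))
E
```

```text
clock: 7.18
tool_pos: [0.5462, -0.1101, 0.2048]
orientation: [179.9, -0.0, -89.9]
force: [0.3, -0.5, -1.8]
opening: 0.0118
[ 0.54619044 -0.11007096  0.20478331] [ 1.79913741e+02 -2.21031976e-02 -8.99256542e+01]
```

View pics/w4.png

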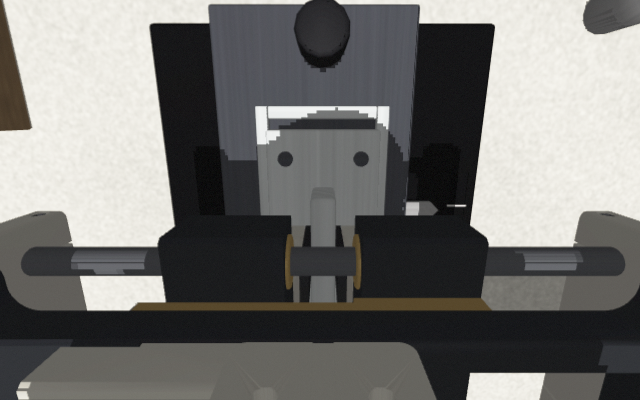

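View pics/s4.png

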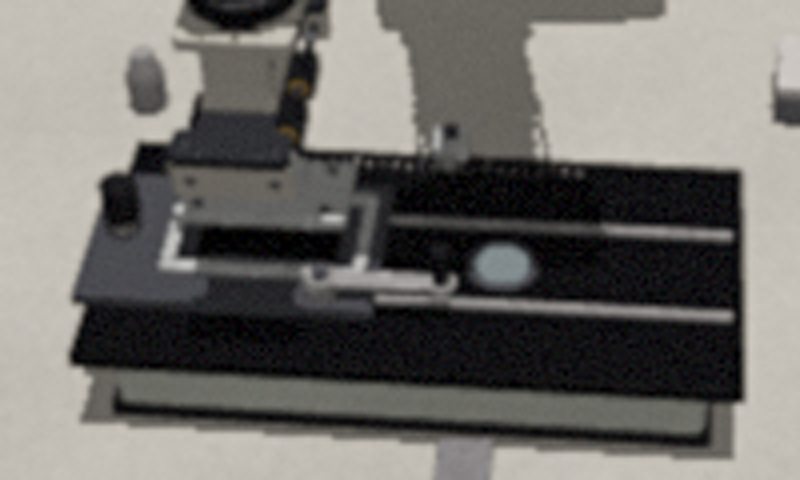

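```bash
python3 - <<'E'
from h import *
im=cv2.imread("pics/w4.png");a=np.load("w4.npy");c=(a[:9].reshape(3,3),a[9:18].reshape(3,3),a[18:])
print("rim",px2w(c,[[255,106],[389.5,106]],.094),px2w(c,[[255,106],[389.5,106]],.094).mean(0))
z=.2048-.0802+.01
h=px2w(c,[[285.5,159],[361,159]],z);print("holes",h,h.mean(0)+[0,.0451,0])
k=px2w(c,[[295,30],[349.5,30]],.134);print("knob",k,k.mean(0),px2w(c,[[322,2]],.134))
E
python3 - <<'E'
import cv2
im=cv2.imread("pics/w4.png");cv2.imwrite("pics/w4z.png",cv2.resize(im[90:200,235:455],None,fx=3.6,fy=3.6,interpolation=cv2.INTER_CUBIC))
E
```

```text
rim [[ 0.59059698 -0.18417913  0.094     ]
 [ 0.50534894 -0.18428359  0.094     ]] [ 0.54797296 -0.18423136  0.094     ]
holes [[ 0.56737449 -0.15602104  0.1346    ]
 [ 0.52745048 -0.1560636   0.1346    ]] [ 0.54741249 -0.11094232  0.1346    ]
knob [[ 0.56108087 -0.21800017  0.134     ]
 [ 0.53491142 -0.21803765  0.134     ]] [ 0.54799615 -0.21801891  0.134     ] [[ 0.54812504 -0.22995816  0.134     ]]
```

View pics/w4z.png

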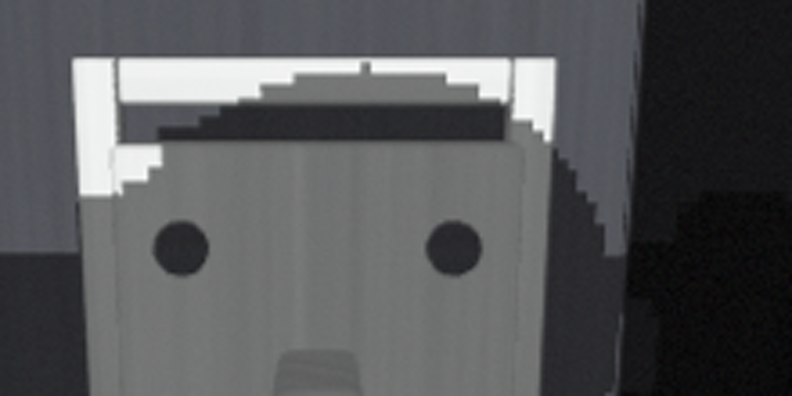

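```bash
python3 -m creep '[[0,0,0,0,-0.0006,0.008,0],[0,0,0,0,-0.0006,0.016,0],[0,0,0,0,-0.0006,0.024,0],[0,0,0,0,-0.0006,0.03,0],[0,0,0,0,-0.0006,0.033,0],[0,0,0,0,-0.0006,0.035,0],[0,0,0,0,-0.0006,0.036,0],[0,0,0,0,-0.0006,0.036,0],[0,0,0,0,-0.0006,0.036,0]]'
```

```text
clock: 8.03
tool_pos: [0.5468, -0.111, 0.1694]
orientation: [-180.0, -0.0, -90.0]
force: [-0.6, -0.5, -2.3]
opening: 0.0118
```

```bash
python3 -m creep '[[0,0,0,0,0,0.0005,0],[0,0,0,0,0,0.001,0],[0,0,0,0,0,0.0013,0],[0,0,0,0,0,0.0013,0],[0,0,0,0,0,0.0013,0.35],[0,0,0,0,0,0.0013,0.35],[0,0,0,0,0,0.0013,0.35],[0,0,0,0,0,0.0013,0.35],[0,0,0,0,0,0.0013,0.35],[0,0,0,0,0,0.0013,0.35]]'
```

```text
clock: 8.87
tool_pos: [0.5467, -0.111, 0.1679]
orientation: [-180.0, -0.0, -90.0]
force: [-0.1, 0.6, 0.3]
opening: 0.0301
```

```bash
python3 -m creep '[[0,0,0,0,0,-0.01,0.35],[0,0,0,0,0,-0.03,0.35],[0,0,0,0,0,-0.06,0.35],[0,0,0,0,0,-0.09,0.35],[0,0,0,-0.03,0,-0.12,0.35],[0,0,0,-0.06,0,-0.12,0.35],[0,0,0,-0.1,0,-0.12,0.35],[0,0,0,-0.14,0,-0.12,0.35],[0,0,0,-0.15,0,-0.12,0.35],[0,0,0,-0.15,0,-0.12,0.35],[0,0,0,-0.15,0,-0.12,0.35]]'
python3 - <<'E'
from h import *
p,r=tool();c=cam("wrist");np.save("w5.npy",np.hstack([c[0].ravel(),c[1].ravel(),c[2]]));im=ctrl.snapshot("wrist");cv2.imwrite("pics/w5.png",im);print(p,r.as_euler('xyz',degrees=True))
cv2.imwrite("pics/w5z.png",cv2.resize(im[0:215,190:460],None,fx=2.8,fy=2.8,interpolation=cv2.INTER_CUBIC))
E
```

```text
clock: 9.78
tool_pos: [0.5465, 0.0397, 0.2885]
orientation: [-180.0, 0.0, -89.9]
force: [-0.2, 1.2, -0.3]
opening: 0.0308
[0.54653891 0.03967396 0.2885055 ] [-1.79974984e+02  2.90845243e-03 -8.98850722e+01]
```

View pics/w5z.png

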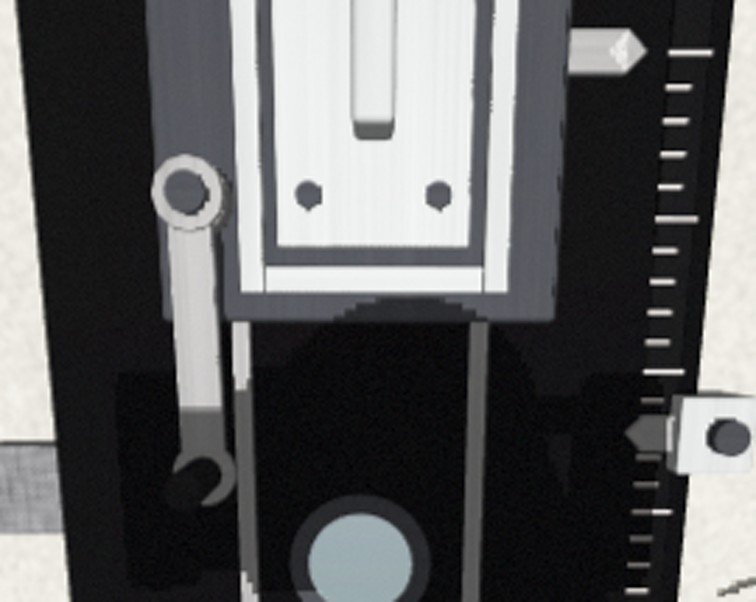

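```bash
python3 - <<'E'
from h import *
a=np.load("w5.npy");c=(a[:9].reshape(3,3),a[9:18].reshape(3,3),a[18:])
Z=lambda u,z:px2w(c,un(u,2.8,190,0),z)
print("hinge",Z([[186,192]],.107),"foot",Z([[204,472]],.105),"posttop",Z([[184,490]],.137))
print("ptr",Z([[647,51]],.086),"mk",Z([[625,432]],.086),Z([[647,51]],.082),Z([[625,432]],.082))
E
```

```text
hinge [[ 0.6037295 -0.0666566  0.107    ]] foot [[0.60275241 0.01750536 0.105     ]] posttop [[0.60239941 0.0174295  0.137     ]]
ptr [[ 0.46413005 -0.11027897  0.086     ]] mk [[0.4620768  0.00658636 0.086     ]] [[ 0.46298854 -0.11139466  0.082     ]] [[0.46090739 0.00705872 0.082     ]]
```

```bash
python3 - <<'E'
from h import *
rows([.6022,.0175,.178],-90)
E
```

```text
w [-0.0002 -0.0001  0.0008] d [ 0.0215 -0.0556  0.1103] dist 0.125 deg 0.0
```

```bash
python3 -m creep '[[0,0,0,0.01,-0.025,0,0.35],[0,0,0,0.0215,-0.0556,0.01,0.35],[0,0,0,0.0215,-0.0556,0.035,0.35],[0,0,0,0.0215,-0.0556,0.06,0.35],[0,0,0,0.0215,-0.0556,0.06,0.35],[0,0,0,0.0215,-0.0556,0.06,0.35]]'
python3 - <<'E'
from h import *
print(tool()[0]);c=cam("wrist");im=ctrl.snapshot("wrist");cv2.imwrite("pics/w6.png",im)
print(w2px(c,[[.6025,.0175,.137],[.6025,.0175,.105]]))
E
```

```text
clock: 10.33
tool_pos: [0.6016, 0.016, 0.2271]
orientation: [179.8, -0.1, -90.1]
force: [-0.1, 0.3, 2.3]
opening: 0.0305
[0.60162329 0.01597465 0.22708301]
[[323.36947006 230.08916857]
 [323.15992406 214.44286152]]
```

View pics/w6.png

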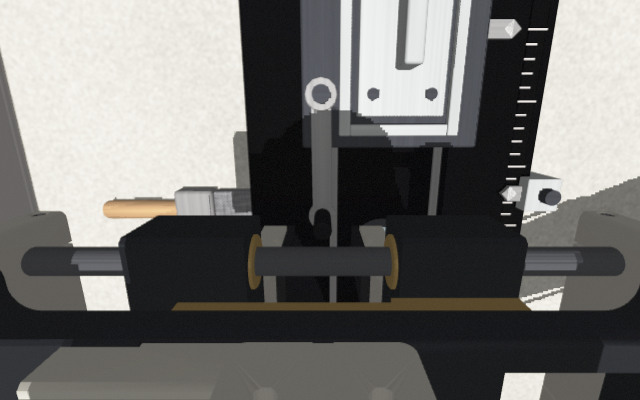

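Between the fingers, the clip post shows at about (322,225), with the fingers at 275 and 370. Next I descend and cage it.

```bash
python3 -m creep '[[0,0,0,0,0,0.015,0.35],[0,0,0,0,0,0.03,0.35],[0,0,0,0,0,0.043,0.35],[0,0,0,0,0,0.049,0.35],[0,0,0,0,0,0.049,0.2],[0,0,0,0,0,0.049,0.2],[0,0,0,0,0,0.049,0.2],[0,0,0,0,0,0.049,0.2],[0,0,0,0,0,0.049,0.2]]'
```

```text
clock: 11.13
tool_pos: [0.6026, 0.0176, 0.1798]
orientation: [-179.9, 0.0, -90.0]
force: [-1.1, 0.0, 0.4]
opening: 0.0174
```

```bash
python3 -m creep '[[0,0,-0.1,0.0004,0.0085,0,0.2],[0,0,-0.2,0.0017,0.0169,0,0.2],[0,0,-0.3,0.0038,0.0251,0,0.2],[0,0,-0.4,0.0067,0.0331,0,0.2],[0,0,-0.5,0.0104,0.0408,0,0.2],[0,0,-0.6,0.0148,0.048,0,0.2],[0,0,-0.7,0.02,0.0548,0,0.2],[0,0,-0.8,0.0258,0.061,0,0.2],[0,0,-0.9,0.0322,0.0666,0,0.2],[0,0,-1.0,0.0391,0.0715,0,0.2],[0,0,-1.1,0.0464,0.0758,0,0.2],[0,0,-1.2,0.0542,0.0792,0,0.2]]'
python3 - <<'E'
from h import *
rows([.6026-.085,.0176-.085,.1798],0)
E
```

```text
clock: 12.13
tool_pos: [0.5232, -0.0367, 0.1795]
orientation: [-179.9, -0.1, -20.9]
force: [1.5, 0.0, -0.8]
opening: 0.0175
w [-0.0007 -0.0013 -0.3654] d [ 0.0058  0.0306 -0.0003] dist 0.031 deg 20.9
```

```bash
python3 -m creep '[[0,0,-0.09,0.001,0.008,0,0.2],[0,0,-0.18,0.0025,0.016,0,0.2],[0,0,-0.27,0.004,0.023,0,0.2],[0,0,-0.365,0.0058,0.03,0,0.2],[0,0,-0.365,0.0062,0.0315,0,0.2],[0,0,-0.365,0.0062,0.0315,0,0.2],[0,0,-0.365,0.0062,0.0315,0,0.2]]'
python3 - <<'E'
from h import *
print(tool()[0]);cv2.imwrite("pics/w7.png",ctrl.snapshot("wrist"))
print(ctrl.get_obs()["force"])
E
```

```text
clock: 12.72
tool_pos: [0.5174, -0.0682, 0.1791]
orientation: [180.0, -0.0, -0.5]
force: [-0.2, -1.0, -0.2]
opening: 0.0177
[ 0.51744324 -0.06824447  0.17908068]
[-0.07997537  0.25225176  0.52989642]
```

View pics/w7.png

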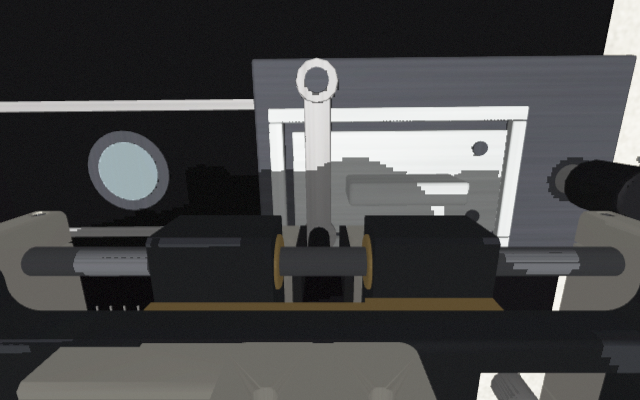

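```bash
python3 -m creep '[[0,0,0,0,0.0005,0,0.2],[0,0,0,0,0.001,0,0.2],[0,0,0,0,0.0015,0,0.2],[0,0,0,0,0.0015,0,0.2]]'; python3 -m creep '[[0,0,0,0,0.0005,0,0.2],[0,0,0,0,0.001,0,0.2],[0,0,0,0,0.001,0,0.2]]'
```

```text
clock: 13.1
tool_pos: [0.5174, -0.0693, 0.1788]
orientation: [-180.0, -0.0, -0.3]
force: [-0.7, 4.4, -0.1]
opening: 0.0177
clock: 13.35
tool_pos: [0.5174, -0.0706, 0.1788]
orientation: [-180.0, -0.0, -0.3]
force: [-1.1, 4.6, 1.1]
opening: 0.0178
```

```bash
python3 -m creep '[[0,0,0,0,-0.003,0,0.35],[0,0,0,0,-0.003,0,0.35],[0,0,0,0,-0.003,0,0.35],[0,0,0,0,-0.003,0,0.35],[0,0,0,0,-0.003,-0.02,0.35],[0,0,0,0,-0.003,-0.05,0.35],[0,0,0,-0.02,-0.003,-0.08,0.35],[0,0,0,-0.05,-0.003,-0.11,0.35],[0,0,0,-0.07,-0.003,-0.12,0.35],[0,0,0,-0.07,-0.003,-0.12,0.35],[0,0,0,-0.07,-0.003,-0.12,0.35]]'
python3 - <<'E'
from h import *
print(tool()[0]);c=cam("wrist");np.save("w8.npy",np.hstack([c[0].ravel(),c[1].ravel(),c[2]]));im=ctrl.snapshot("wrist");cv2.imwrite("pics/w8.png",im)
E
```

```text
clock: 14.27
tool_pos: [0.447, -0.0675, 0.3002]
orientation: [-179.9, -0.2, -0.3]
force: [-0.0, 0.2, -0.2]
opening: 0.0304
[ 0.44696929 -0.06749869  0.30019217]
```

View pics/w8.png

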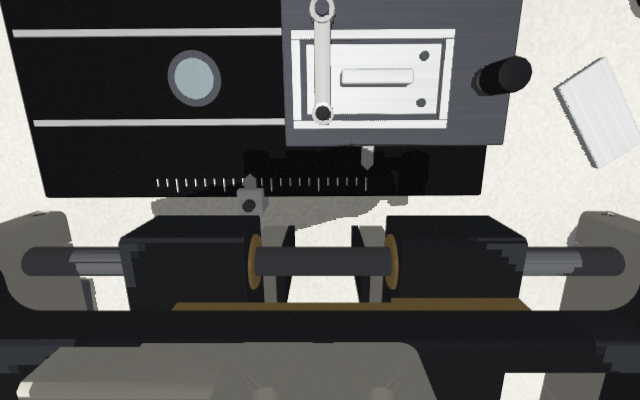

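```bash
python3 - <<'E'
from h import *
im=cv2.imread("pics/w8.png")
cv2.imwrite("pics/w8z.png",cv2.resize(im[0:215,225:465],None,fx=2.8,fy=2.8,interpolation=cv2.INTER_CUBIC))
E
```

```text
(no output)
```

View pics/w8z.png

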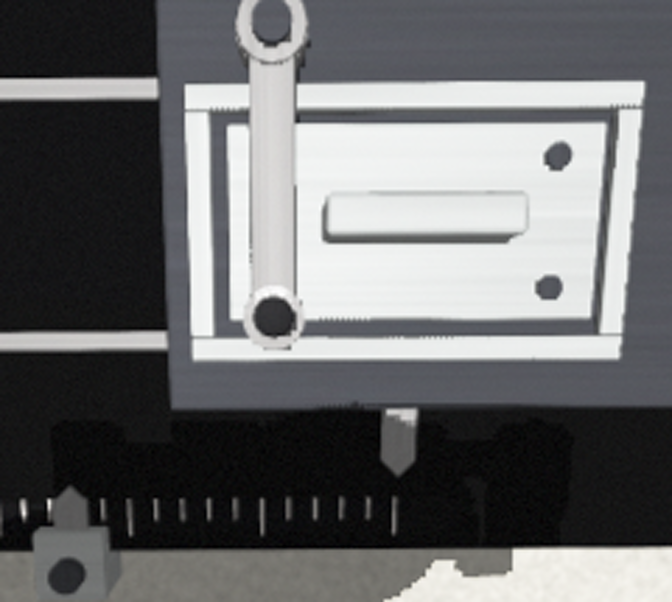

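```bash
python3 - <<'E'
from h import *
a=np.load("w8.npy");c=(a[:9].reshape(3,3),a[9:18].reshape(3,3),a[18:])
Z=lambda u,z:px2w(c,un(u,2.8,225,0),z)
h=Z([[271,22]],.106)[0];f=Z([[273,316]],.105)[0];print("hinge",h,"foot",f,"ang from -x deg",np.degrees(np.arctan2(f[1]-h[1],h[0]-f[0])))
e=Z([[250,90],[247,270]],.105),Z([[296,90],[297,270]],.105);m=(e[0]+e[1])/2;print("arm centre line",m,np.degrees(np.arctan2(m[1][1]-m[0][1],m[0][0]-m[1][0])))
r=Z([[184,85],[192,359]],.094);print("rim left edge",r)
for z in(.08,.084,.088):
  q=Z([[398,475],[69,487]],z);print(z,q,q[1]-q[0])
print("ticks",Z([[395,520],[262,520],[130,520]],.0745))
k=w2px(c,[[.548,-.219,.134]]);print(k);print("knob",px2w(c,[[516,73]],.134))
E
```

```text
hinge [ 0.60394569 -0.06791172  0.106     ] foot [ 0.51962322 -0.06798938  0.105     ] ang from -x deg -0.05276783180235124
arm centre line [[ 0.58583064 -0.06839265  0.105     ]
 [ 0.53376395 -0.06775684  0.105     ]] 0.6996259500499821
rim left edge [[ 0.59013501 -0.04037566  0.094     ]
 [ 0.50588447 -0.04042321  0.094     ]]
0.08 [[ 0.46348138 -0.11340465  0.08      ]
 [ 0.45968594  0.00753509  0.08      ]] [-3.79543812e-03  1.20939743e-01  5.55111512e-17]
0.084 [[ 0.46414342 -0.11283288  0.084     ]
 [ 0.4603966   0.00655765  0.084     ]] [-0.00374682  0.11939053  0.        ]
0.088 [[ 0.46480546 -0.11226112  0.088     ]
 [ 0.46110726  0.0055802   0.088     ]] [-0.0036982   0.11784132  0.        ]
ticks [[ 0.44539871 -0.11356797  0.0745    ]
 [ 0.44567146 -0.06329409  0.0745    ]
 [ 0.44594227 -0.01337796  0.0745    ]]
[[513.65139349  73.46929758]]
knob [[ 0.54833552 -0.220796    0.134     ]]
```

```bash
python3 - <<'E'
from h import *
rows([.548,-.2205,.23],-90)
E
```

```text
w [-1.5000e-03 -8.0000e-04  1.5651e+00] d [0.1015 0.1525 0.0693] dist 0.196 deg 89.7
```

```bash
python3 -m creep '[[0,0,0.12,0.01,0.015,0,0.35],[0,0,0.24,0.02,0.03,0,0.5],[0,0,0.36,0.03,0.045,0,0.6],[0,0,0.48,0.04,0.06,0,0.6],[0,0,0.6,0.05,0.075,0.01,0.6],[0,0,0.72,0.06,0.09,0.02,0.6],[0,0,0.84,0.07,0.105,0.03,0.6],[0,0,0.96,0.08,0.12,0.04,0.6],[0,0,1.08,0.09,0.135,0.05,0.6],[0,0,1.2,0.1,0.15,0.06,0.6],[0,0,1.32,0.1015,0.1525,0.065,0.6],[0,0,1.44,0.1015,0.1525,0.069,0.6]]'
python3 - <<'E'
from h import *
rows([.548,-.2205,.23],-180);print(ctrl.get_obs()["joint_pos"].round())
E
```

```text
clock: 15.32
tool_pos: [0.5484, -0.2218, 0.2265]
orientation: [179.7, 0.0, -83.3]
force: [-0.5, 0.3, 0.0]
opening: 0.0527
w [ 0.0041 -0.0034  1.6882] d [-0.0014  0.0003 -0.0035] dist 0.004 deg 96.7
[ -3.  16. -15.   0. -59.  10.]
```

```bash
python3 -m creep '[[0,0,0.12,0,0,0,0.6],[0,0,0.24,0,0,0,0.6],[0,0,0.36,0,0,0,0.6],[0,0,0.48,0,0,0,0.6],[0,0,0.6,0,0,0,0.6],[0,0,0.72,0,0,0,0.6],[0,0,0.84,0,0,0,0.6],[0,0,0.96,0,0,0,0.6],[0,0,1.08,0,0,0,0.6],[0,0,1.2,0,0,0,0.6],[0,0,1.32,0,0,0,0.6],[0,0,1.44,0,0,0,0.6]]'
python3 -m creep '[[0,0,0.12,0,0,0,0.6],[0,0,0.22,0,0,0,0.6],[0,0,0.248,0,0,0,0.6],[0,0,0.248,0,0,0,0.6],[0,0,0.248,0,0,0,0.6]]'
python3 - <<'E'
from h import *
rows([.548,-.2205,.169],-180);print(ctrl.get_obs()["joint_pos"].round())
c=cam("wrist");im=ctrl.snapshot("wrist");cv2.imwrite("pics/w9.png",im)
E
```

```text
clock: 16.32
tool_pos: [0.5482, -0.2208, 0.2278]
orientation: [180.0, -0.2, -165.7]
force: [-0.5, -0.6, 0.1]
opening: 0.0526
clock: 16.73
tool_pos: [0.5481, -0.2207, 0.2284]
orientation: [180.0, -0.1, -179.5]
force: [0.2, -0.3, 0.0]
opening: 0.0523
w [ 0.0001 -0.0023  0.009 ] d [-0.      0.0002  0.0594] dist 0.059 deg 0.5
[ -3.  16. -15.   0. -59. -86.]
```

View pics/w9.png

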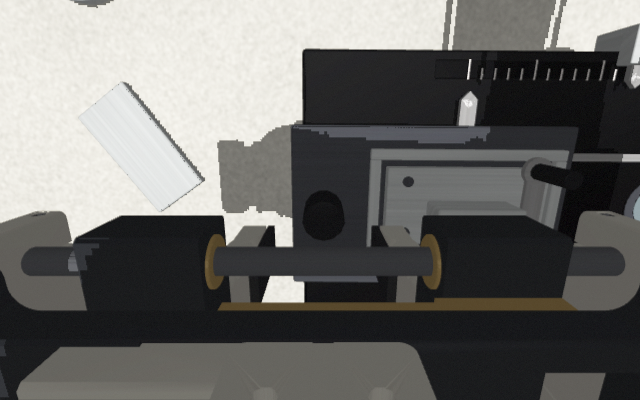

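The knob is centred between the fingers, at about (323,215). I can see the pointer at (469,92) and the marker near the right edge. Now down and grip.

```bash
python3 -m creep '[[0,0,0.009,0,0,0.015,0.6],[0,0,0.009,0,0,0.03,0.6],[0,0,0.009,0,0,0.045,0.6],[0,0,0.009,0,0,0.055,0.6],[0,0,0.009,0,0,0.059,0.6],[0,0,0.009,0,0,0.059,0.6],[0,0,0.009,0,0,0.059,0.2],[0,0,0.009,0,0,0.059,0.2],[0,0,0.009,0,0,0.059,0.2],[0,0,0.009,0,0,0.059,0.2],[0,0,0.009,0,0,0.059,0.2],[0,0,0.009,0,0,0.059,0.2]]'
python3 -m creep '[[0,0,0,0,0,0,0.2],[0,0,0,0,0,0,0.2],[0,0,0,0,0,0,0.2],[0,0,0,0,0,0,0.2]]'
```

```text
clock: 17.78
tool_pos: [0.5483, -0.2204, 0.1715]
orientation: [-180.0, 0.1, 179.9]
force: [-0.6, 1.4, 3.9]
opening: 0.0274
clock: 18.12
tool_pos: [0.5483, -0.2204, 0.1715]
orientation: [-180.0, 0.0, 179.9]
force: [-1.2, 2.5, 5.2]
opening: 0.0271
```

```bash
python3 -m creep '[[0,0,0,0,0,-0.002,0.2],[0,0,0,0,0.002,-0.002,0.2],[0,0,0,0,0.008,-0.002,0.2],[0,0,0,0,0.018,-0.002,0.2],[0,0,0,0,0.03,-0.002,0.2],[0,0,0,0,0.042,-0.002,0.2],[0,0,0,0,0.054,-0.002,0.2],[0,0,0,0,0.066,-0.002,0.2],[0,0,0,0,0.078,-0.002,0.2],[0,0,0,0,0.09,-0.002,0.2],[0,0,0,0,0.1,-0.002,0.2],[0,0,0,0,0.105,-0.002,0.2]]'
python3 -m creep '[[0,0,0,0,0,0,0.2],[0,0,0,0,0,0,0.2],[0,0,0,0,0,0,0.2]]'
python3 - <<'E'
from h import *
c=cam("wrist");np.save("w10.npy",np.hstack([c[0].ravel(),c[1].ravel(),c[2]]));im=ctrl.snapshot("wrist");cv2.imwrite("pics/w10.png",im)
E
```

```text
clock: 19.12
tool_pos: [0.5482, -0.115, 0.1716]
orientation: [-180.0, -0.0, 179.9]
force: [5.5, -4.0, -11.4]
opening: 0.0272
clock: 19.37
tool_pos: [0.5482, -0.1147, 0.1716]
orientation: [179.9, -0.0, 179.9]
force: [3.8, 3.7, -10.4]
opening: 0.0275
```

View pics/w10.png

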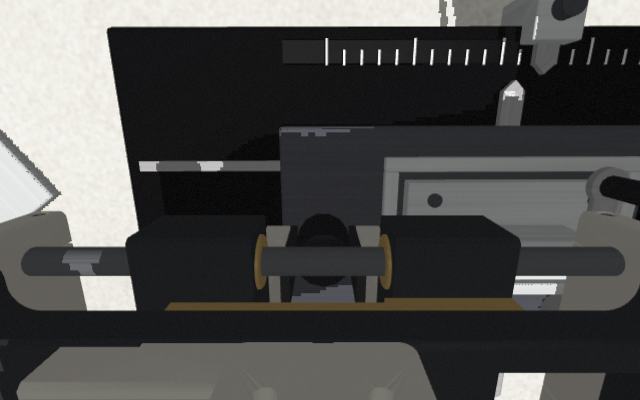

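```bash
python3 - <<'E'
from h import *
im=cv2.imread("pics/w10.png");cv2.imwrite("pics/w10z.png",cv2.resize(im[0:140,470:610],None,fx=4.2,fy=4.2,interpolation=cv2.INTER_CUBIC))
E
```

```text
(no output)
```

View pics/w10z.png

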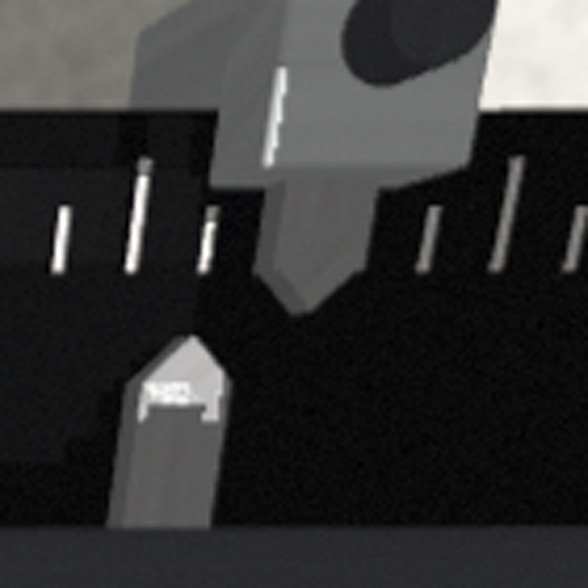

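```bash
python3 - <<'E'
from h import *
a=np.load("w10.npy");c=(a[:9].reshape(3,3),a[9:18].reshape(3,3),a[18:])
for z in(.08,.084,.088):
  q=px2w(c,un([[192,337],[300,316]],4.2,470,0),z);print(z,q.round(4).tolist(),(q[1]-q[0]).round(4))
q=px2w(c,un([[63,240],[209,240],[430,240],[577,240]],4.2,470,0),.0745);print(q.round(4).tolist())
E
```

```text
0.08 [[0.463, -0.0067, 0.08], [0.4604, 0.0073, 0.08]] [-0.0026  0.014   0.    ]
0.084 [[0.4634, -0.0091, 0.084], [0.4609, 0.0046, 0.084]] [-0.0026  0.0137  0.    ]
0.088 [[0.4638, -0.0115, 0.088], [0.4613, 0.0019, 0.088]] [-0.0025  0.0134  0.    ]
[[0.45, -0.0229, 0.0745], [0.45, -0.0031, 0.0745], [0.4501, 0.0269, 0.0745], [0.4501, 0.0469, 0.0745]]
```

```bash
python3 -m creep '[[0,0,0,0,0.003,0.001,0.2],[0,0,0,0,0.007,0.001,0.2],[0,0,0,0,0.011,0.001,0.2],[0,0,0,0,0.0135,0.001,0.2],[0,0,0,0,0.0135,0.001,0.2],[0,0,0,0,0.0135,0.001,0.2],[0,0,0,0,0.0135,0.001,0.2]]'
python3 - <<'E'
from h import *
c=cam("wrist");np.save("w11.npy",np.hstack([c[0].ravel(),c[1].ravel(),c[2]]));im=ctrl.snapshot("wrist");cv2.imwrite("pics/w11.png",im)
cv2.imwrite("pics/w11z.png",cv2.resize(im[0:140,470:610],None,fx=4.2,fy=4.2,interpolation=cv2.INTER_CUBIC))
E
```

```text
clock: 20.0
tool_pos: [0.5482, -0.102, 0.1716]
orientation: [180.0, 0.0, 179.9]
force: [4.1, -1.8, -8.3]
opening: 0.0271
```

View pics/w11z.png

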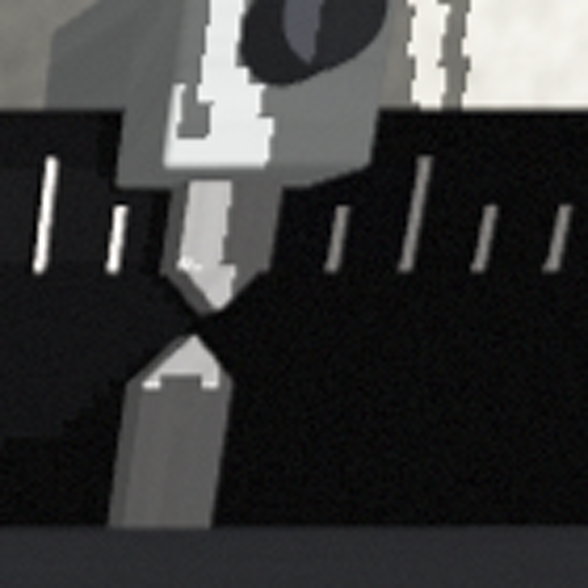

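```bash
python3 -m creep '[[0,0,0,0,0.0006,0.001,0.2],[0,0,0,0,0.0011,0.001,0.2],[0,0,0,0,0.0011,0.001,0.2],[0,0,0,0,0.0011,0.001,0.2],[0,0,0,0,0.0011,0.001,0.2]]'
python3 - <<'E'
from h import *
c=cam("wrist");np.save("w12.npy",np.hstack([c[0].ravel(),c[1].ravel(),c[2]]));im=ctrl.snapshot("wrist");cv2.imwrite("pics/w12.png",im)
cv2.imwrite("pics/w12z.png",cv2.resize(im[20:120,480:560],None,fx=7,fy=6,interpolation=cv2.INTER_CUBIC))
E
```

```text
clock: 20.47
tool_pos: [0.5482, -0.1012, 0.1715]
orientation: [-180.0, 0.0, 179.9]
force: [0.0, -4.1, 5.0]
opening: 0.0275
```

View pics/w12z.png

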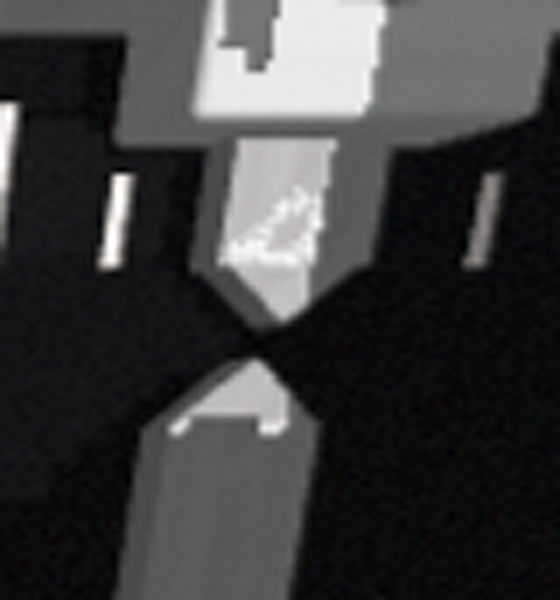

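```bash
python3 - <<'E'
from h import *
im=cv2.imread("pics/w12.png");g=cv2.cvtColor(im,6)[45:100,490:550].astype(float)
g=(np.clip(g/130,0,1)**.5*255).astype(np.uint8)
cv2.imwrite("pics/w12y.png",cv2.resize(g,None,fx=10,fy=10,interpolation=cv2.INTER_NEAREST))
E
```

```text
(no output)
```

View pics/w12y.png

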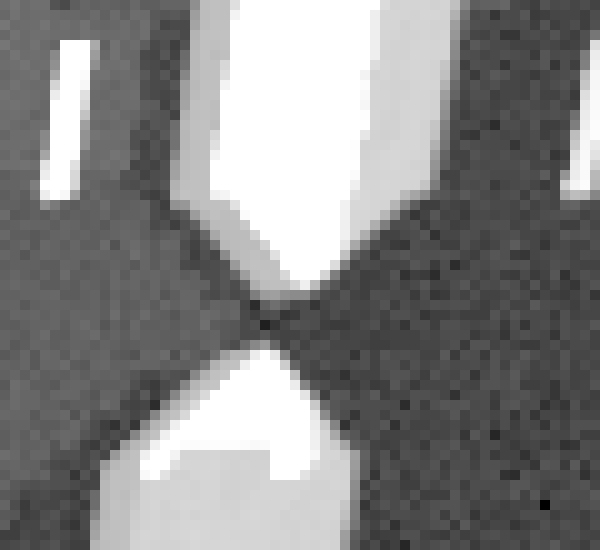

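```bash
python3 -m creep '[[0,0,0,0,-0.0008,0,0.6],[0,0,0,0,-0.0008,0,0.6],[0,0,0,0,-0.0008,0,0.6],[0,0,0,0,-0.0008,0,0.6],[0,0,0,0,-0.0008,0,0.6],[0,0,0,0,-0.0008,-0.02,0.6],[0,0,0,0,-0.0008,-0.05,0.6],[0,0,0,0.02,0.03,-0.07,0.6],[0,0,0,0.02,0.065,-0.07,0.6],[0,0,0,0.02,0.1,-0.07,0.6],[0,0,0,0.02,0.107,-0.07,0.6],[0,0,0,0.02,0.107,-0.07,0.6]]'
python3 -m creep '[[0,0,0,0,0,0,0.6],[0,0,0,0,0,0,0.6]]'
python3 - <<'E'
from h import *
print(tool()[0]);c=cam("wrist");np.save("w13.npy",np.hstack([c[0].ravel(),c[1].ravel(),c[2]]));im=ctrl.snapshot("wrist");cv2.imwrite("pics/w13.png",im)
E
```

```text
clock: 21.52
tool_pos: [0.5283, 0.0083, 0.2411]
orientation: [180.0, 0.0, -179.9]
force: [0.7, 0.0, 0.7]
opening: 0.0527
clock: 21.68
tool_pos: [0.5281, 0.0057, 0.2406]
orientation: [-180.0, -0.0, 179.9]
force: [-0.6, -0.9, -0.6]
opening: 0.0529
[0.52810867 0.00574137 0.24055803]
```

View pics/w13.png

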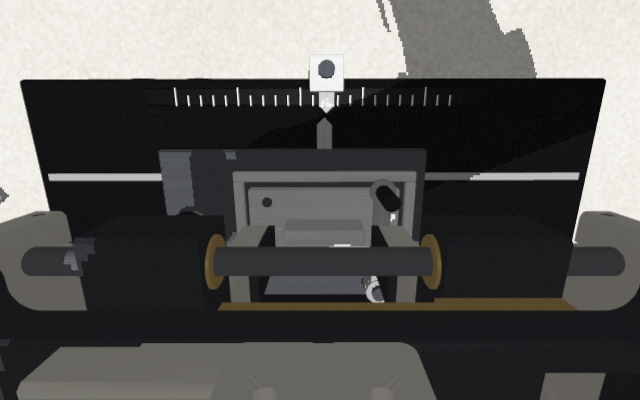

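```bash
python3 - <<'E'
from h import *
im=cv2.imread("pics/w13.png");g=cv2.cvtColor(im,6)[88:153,295:355].astype(float)
g=(np.clip(g/180,0,1)**.5*255).astype(np.uint8)
cv2.imwrite("pics/w13y.png",cv2.resize(g,None,fx=9,fy=9,interpolation=cv2.INTER_NEAREST))
E
```

```text
(no output)
```

View pics/w13y.png

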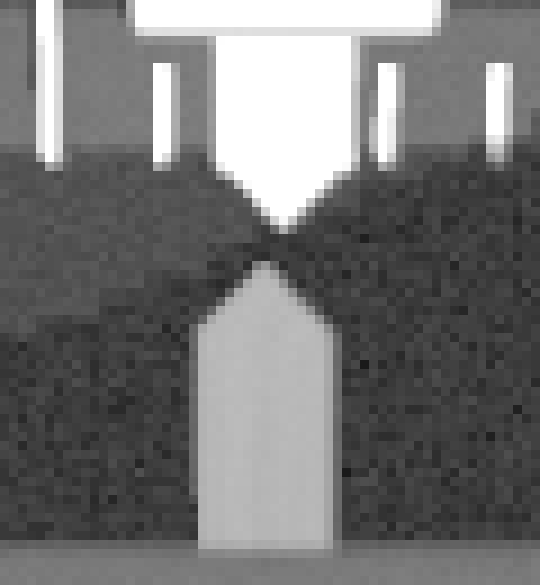

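The view is square-on now: the pointer axis is at zoom column 266 and the marker tip at 283, so about 1.5 mm is left in +y. I'll regrip and trim.

```bash
python3 - <<'E'
from h import *
rows([.5482,-.1012,.171],180)
E
```

```text
w [-0.0002 -0.0006 -0.0019] d [-0.0203 -0.1066  0.0696] dist 0.129 deg 0.1
```

```bash
python3 -m creep '[[0,0,0,-0.01,-0.03,0,0.6],[0,0,0,-0.02,-0.065,0,0.6],[0,0,0,-0.02,-0.1,0,0.6],[0,0,0,-0.0203,-0.1066,0,0.6],[0,0,0,-0.0203,-0.1066,0.0,0.6],[0,0,0,-0.0203,-0.1066,0.02,0.6],[0,0,0,-0.0203,-0.1066,0.045,0.6],[0,0,0,-0.0203,-0.1066,0.065,0.6],[0,0,0,-0.0203,-0.1066,0.0696,0.6],[0,0,0,-0.0203,-0.1066,0.0696,0.6],[0,0,0,-0.0203,-0.1066,0.0696,0.6]]'
python3 - <<'E'
from h import *
print(tool()[0])
E
```

```text
clock: 22.65
tool_pos: [0.5489, -0.1004, 0.1719]
orientation: [-180.0, 0.0, 179.9]
force: [0.1, -0.2, 0.5]
opening: 0.0529
[ 0.54887102 -0.10043427  0.17190773]
```

```bash
python3 -m creep '[[0,0,0,0,0,0,0.2],[0,0,0,0,0,0,0.2],[0,0,0,0,0,0,0.2],[0,0,0,0,0,0,0.2],[0,0,0,0,0,0,0.2],[0,0,0,0,0,0,0.2],[0,0,0,0,0,0,0.2],[0,0,0,0,0,0,0.2],[0,0,0,0,0,0,0.2],[0,0,0,0,0,0,0.2]]'
python3 - <<'E'
from h import *
print(tool()[0]);im=ctrl.snapshot("wrist");cv2.imwrite("pics/w14.png",im)
g=cv2.cvtColor(im,6)[45:100,490:550].astype(float)
g=(np.clip(g/130,0,1)**.5*255).astype(np.uint8)
cv2.imwrite("pics/w14y.png",cv2.resize(g,None,fx=10,fy=10,interpolation=cv2.INTER_NEAREST))
E
```

```text
clock: 23.48
tool_pos: [0.5487, -0.1005, 0.1719]
orientation: [-180.0, 0.0, 179.9]
force: [-1.0, -0.2, 6.0]
opening: 0.0271
[ 0.54873649 -0.10054323  0.17190192]
```

View pics/w14y.png

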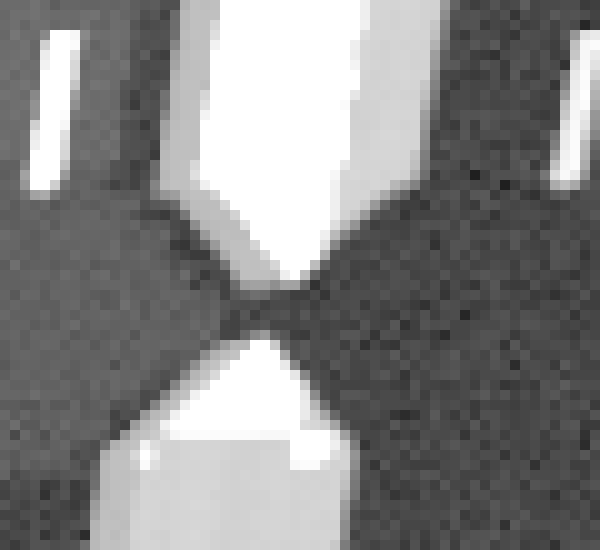

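```bash
python3 -m creep '[[0,0,0,0,0.0005,0,0.2],[0,0,0,0,0.001,0,0.2],[0,0,0,0,0.0012,0,0.2],[0,0,0,0,0.0012,0,0.2],[0,0,0,0,0.0012,0,0.2],[0,0,0,0,0.0012,0,0.2]]'
```

```text
clock: 24.03
tool_pos: [0.5487, -0.0998, 0.1719]
orientation: [-180.0, 0.0, 179.9]
force: [-0.8, -3.6, 5.0]
opening: 0.0273
```

```bash
python3 -m creep '[[0,0,0,0,0.0003,0,0.2],[0,0,0,0,0.0003,0,0.2],[0,0,0,0,0.0003,0,0.2],[0,0,0,0,0,0,0.6],[0,0,0,0,-0.0003,0,0.6],[0,0,0,0,-0.0003,0,0.6],[0,0,0,0,0,0,0.6],[0,0,0,0,0,0,0.6],[0,0,0,0,0,-0.02,0.6],[0,0,0,0,0,-0.05,0.6],[0,0,0,0.01,0.02,-0.07,0.6],[0,0,0,0.02,0.055,-0.07,0.6]]'
python3 -m creep '[[0,0,0,0,0.03,0,0.6],[0,0,0,0,0.05,0,0.6],[0,0,0,0,0.05,0,0.6],[0,0,0,0,0.05,0,0.6],[0,0,0,0,0.05,0,0.6]]'
python3 - <<'E'
from h import *
print(tool()[0]);im=ctrl.snapshot("wrist");cv2.imwrite("pics/w15.png",im)
g=cv2.cvtColor(im,6)[88:153,295:355].astype(float)
g=(np.clip(g/180,0,1)**.5*255).astype(np.uint8)
cv2.imwrite("pics/w15y.png",cv2.resize(g,None,fx=9,fy=9,interpolation=cv2.INTER_NEAREST))
E
```

```text
clock: 25.03
tool_pos: [0.5305, -0.0452, 0.2453]
orientation: [180.0, 0.3, 179.8]
force: [0.9, 1.2, 0.8]
opening: 0.0528
clock: 25.45
tool_pos: [0.5285, 0.0057, 0.2411]
orientation: [-180.0, -0.0, 180.0]
force: [-0.2, 0.1, 0.1]
opening: 0.0528
[0.5284565  0.00569842 0.24112571]
```

View pics/w15y.png

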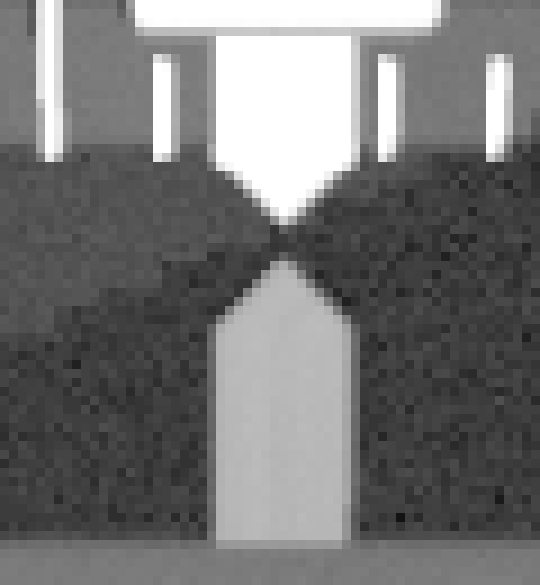

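View pics/w15.png

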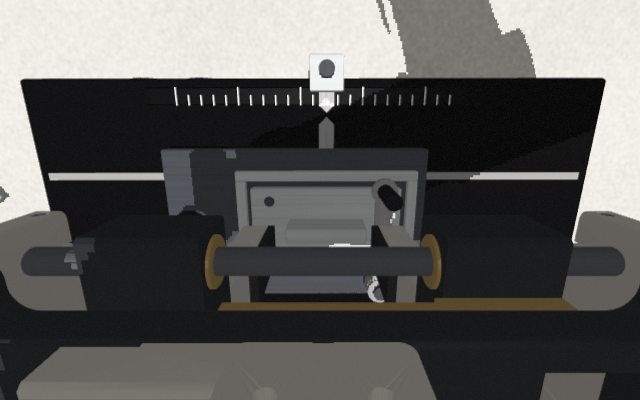

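```bash
python3 -m creep '[[0,0,0,0,0,-0.03,0.6],[0,0,0,-0.03,0,-0.06,0.6],[0,0,0,-0.06,0,-0.06,0.6],[0,0,0,-0.1,0,-0.06,0.6],[0,0,0,-0.12,0,-0.06,0.6],[0,0,0,-0.12,0,-0.06,0.6],[0,0,0,-0.12,0,-0.06,0.6]]'
python3 - <<'E'
from h import *
print(tool()[0]);c=cam("wrist");np.save("w16.npy",np.hstack([c[0].ravel(),c[1].ravel(),c[2]]));im=ctrl.snapshot("wrist");cv2.imwrite("pics/w16.png",im)
cv2.imwrite("pics/t16.png",ctrl.snapshot("top"))
E
```

```text
clock: 26.08
tool_pos: [0.6491, 0.0043, 0.2996]
orientation: [-180.0, -0.1, 179.8]
force: [-0.4, 0.6, -0.9]
opening: 0.0525
[0.64914151 0.00433975 0.29961151]
```

View pics/w16.png

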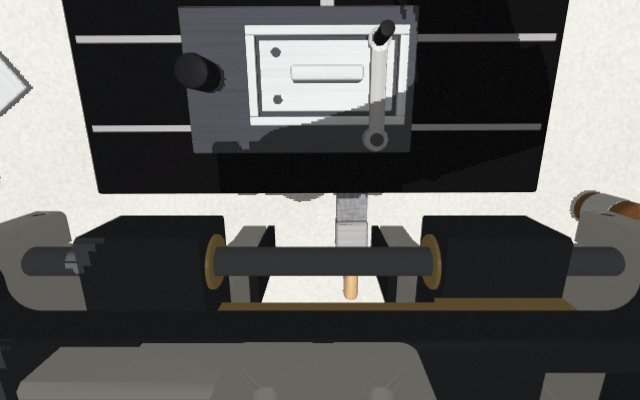

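View pics/t16.png

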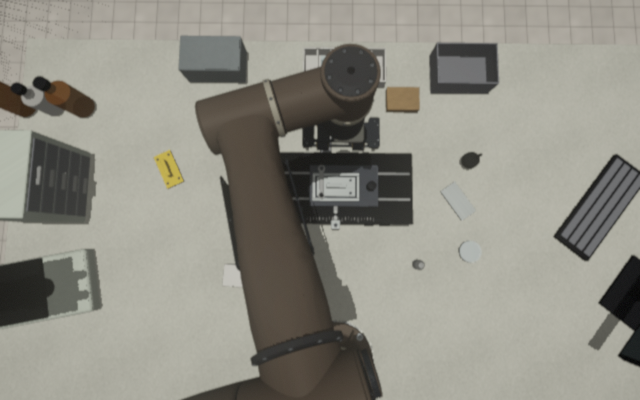

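```bash
python3 - <<'E'
from h import *
im=cv2.imread("pics/w16.png")
cv2.imwrite("pics/w16z.png",cv2.resize(im[10:160,330:430],None,fx=4,fy=4,interpolation=cv2.INTER_CUBIC))
E
```

```text
(no output)
```

View pics/w16z.png

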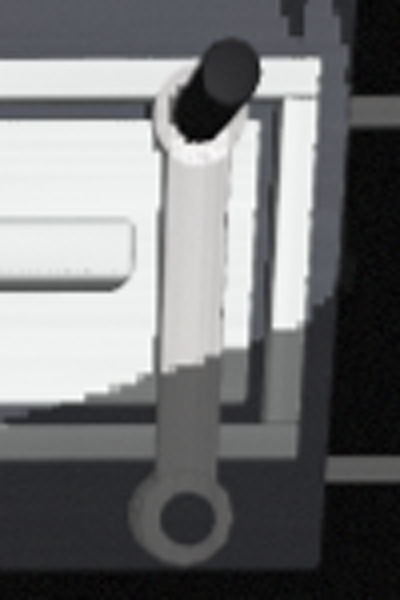

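```bash
python3 - <<'E'
from h import *
a=np.load("w16.npy");c=(a[:9].reshape(3,3),a[9:18].reshape(3,3),a[18:])
Z=lambda u,z:px2w(c,un(u,4,330,10),z)
h=Z([[183,515]],.106)[0];f=Z([[197,118]],.105)[0];print(h,f,np.degrees(np.arctan2(f[1]-h[1],h[0]-f[0])))
m=[(Z([[l,v]],.105)[0]+Z([[r,v]],.105)[0])/2 for l,r,v in((160,219,460),(163,232,190))];print(m,np.degrees(np.arctan2(m[1][1]-m[0][1],m[0][0]-m[1][0])))
r=Z([[298,456],[322,60]],.094);print("rim outer",r)
print(ctrl.get_obs()["qvel"].round(2));ctrl.close_job()
E
```

```text
[0.60294415 0.05198951 0.106     ] [0.51969454 0.05187901 0.105     ] -0.07604615800838378
[array([0.59069429, 0.05315382, 0.105     ]), array([0.53388842, 0.05258263, 0.105     ])] -0.576093651693156
rim outer [[0.59012733 0.0806067  0.094     ]
 [0.50573954 0.08059346 0.094     ]]
[ 0.5  -1.36 -0.45  0.07 -0.11 -0.02]
the job is handed in; nothing more can be done
```

The job is done and handed in at about 26 s. The holder lies in the pocket, the clip arm is swung over it, and the carriage is slid to the marker with the gripper clear of everything.

**Order followed:** I picked the holder up by its rib and laid it flat in the pocket. I then swung the clip arm by its post to the end stop. Only after that did I grip the knob and slide the carriage. After a first slide the pointer was about 1.5 mm short, so I regripped the knob and trimmed it.

**Last checks:**
- **Holder:** it sat flat in the pocket with a gap all round. It was still in place in the last close view.
- **Clip:** the hinge-to-post line measured within about 0.1° of the end-stop direction. A second estimate from the arm's edges gave 0.6–0.7°, which is within pixel error.
- **Pointer:** seen square-on, the pointer and marker tip are at the same image column, within about 0.1 mm. An earlier angled view gave somewhat different figures because of parallax, so I relied on the square-on one.
- **Marker and bystanders:** the marker's position on the scale looked unchanged. The top view shows no bystander visibly moved, though the arm hid part of the bench.

**Small deviations:**
- Pushing the clip onto its stop took about 4.5 N. That seems to have nudged the carriage about 1 mm back towards its zero position before the slide.
- While I held the knob, the wrist force reached about 12 N in all, mostly vertical.

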